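# Hang the drying rack's lift-off gate and start the rack

### The arm

A 6-joint arm with a two-finger parallel gripper is mounted at the origin on the work surface. World frame = base frame: x ahead of the robot, y to its left, z up, the work surface at z = 0. Lengths are in m, angles in rad, forces in N, time in s.
With the tool pointing down it reaches from about 0.275 to 0.875 m from the base axis. Payload 12.5 kg.
Tool frame: the origin (TCP) lies at the very end of the fingers, on their centre line; the grasp point (between the pads) lies 19 mm behind it; x points along the fingers, y is the direction in which the jaws open and shut, and the axes are right-handed (so a half turn about x gives the same grasp; the last joint's range is limited). The gripper opens to 85 mm and grips with 20 to 120 N. Pads are 22 mm wide; open, the fingers measure 114 mm over their backs; the gripper's body (76 mm by 85 mm) begins 54 mm behind the grasp point. The pads swing forward as they close: fully open they stand 13 mm farther back than shut.
Start: joints at [1.059, 0.351, 1.652, -0, 1.139, -0.085], TCP at [0.228, 0.501, 0.231] pointing down, gripper open.
Joint ranges: [-2.75, 2.75], [-0.79, 2.1], [0.01, 2.65], [-1.57, 4.71], [0.07, 3.14], [-2.87, 2.87]. Speed limits (rad/s): [2.22, 2.22, 2.79, 3.14, 3.14, 3.14].

### API

Orientations are given as a 3x3 rotation matrix whose columns are the frame's x, y, z axes.
In Python, from bench import manip gives the robot as it stands. Calls block until the motion is done:
- manip.move_ptp(position, orientation): joint-space move of the TCP to a pose.
- manip.move_l(position, attitude=None, max_speed=0.15): straight line of the TCP; attitude=None keeps the orientation; max_speed is the mean speed in m/s.
- manip.move_j(angles): joint-space move.
- manip.set_gripper(opening, effort=None): opening from 0.0 (shut) to 1.0 (fully open); effort is the grip in N (None keeps the last); returns when the fingers have stopped.
- manip.dwell(seconds).
- manip.inverse_kinematics(position, orientation): joint angles nearest the present ones, or None.
- manip.grab_frame(name): name is "scene" or "top" or "wrist"; returns (picture, depth): 400x640x3 uint8, red, green, blue; 400x640 float32, m along the optical axis (not along the pixel's ray), 0 where there is no reading.
- manip.get_calibration(name): a dict with "camera_matrix" (3x3 intrinsics, pixels), "R" (3x3) and "t" (3): a world point X has camera coordinates R X + t. Camera axes: x right, y down, z forward; pixel columns grow to the right and rows downward; lengths in m; the calibration is good to about 2 mm. A picture is of the moment at which its call begins: read the wrist's pose just before it. get_calibration takes no time and is no camera call; for the wrist camera it gives the pose at the moment of the call.
A pose or a line that the arm cannot do raises manip.Unreachable and nothing moves.
- manip.sign_off(): hands the job in, once; it reports no verdict.
Trained networks look in the newest picture that a camera, given by its name, has taken for a name from the list of things; names that differ only in an ending like _2 or _b are one class to them, and where a whole thing is asked for, a point or a joint stands for the part that bears it (a point fixed in the world has none). Each returns a list of dicts, best first, with "confidence" (0 to 1); they miss things now and then, are a little off and sometimes report something else, mostly with a low value. They report only what shows in the picture. A call takes as long as a camera call. They do not tell look-alikes from the thing itself.
- manip.look_for(camera, name): "at" ([x, y, z] in m, in world coordinates, good to about 4 mm: the middle of the surface that is visible of it).
Readings, each from a call of its own:
- manip.current_time(): time.
- manip.current_qpos(): joint angles.
- manip.current_joint_vel(): joint speeds.
- manip.current_joint_torque(): joint torques, N m.
- manip.current_ee_pos(): TCP position.
- manip.current_tcp_rot(): TCP orientation.
- manip.current_force(): force on the tool from outside, world axes, zero at the start.
- manip.current_ft_torque(): the same for the moment, N m.
- manip.current_grip_width(): opening from 0.0 (shut) to 1.0 (fully open).
Only numpy, scipy, OpenCV 4.12 (cv2) and the standard library are available. Lean on these libraries where they do the work, as an engineer would, in place of code of your own. Each camera call takes 0.05 s, during which the arm holds its last target.

### The job

Get the drying rack going: put the tube brush that lies in the gateway into the utensil tray, stand every conical flask from the rubber mat upright on the floor of the rack's bay, take the loose gate from its stand, lower it so that both its hinge knuckles drop fully onto the rack's two pins, and swing it fully shut. Only when the gate is shut with the flasks inside, press the green rocker switch fully on. Leave the other bottles, jars and boxes where they stand.

Things in the scene. Friction and masses are not known exactly. Their poses are not given: they have to be found in the camera images.
- rack: Fixed stainless drying rack: an open-topped bay on a 12 mm base plate (x -115..95, y -120..150), which also makes a sill in the gateway. Sizes in mm. Origin: on the table under the bay. Own axes: -x is the open front (gateway), z up. The 4 mm back and side walls reach z = 90. Switch housing: x -45..85, y 103..147, top z = 50. The shut gate lies in the plane x = -70.
- bay_floor (a point): middle of the bay's floor, axes as the rack's (rack x 10, y 0, z 12): the floor reaches 75 mm either way along x (to the shut gate, to the back wall) and 95 mm either way along y. At the +y end of the gateway a stop (rack y 85..99, 90 high) meets the shut gate's rear face
- pin_low (a point): foot of the lower hinge pin, at the top of its round shoulder (16 dia, 8 thick): rack x -70, y -100, z 40. The pin is upright, 7 mm dia, 14 high, round-tipped. Behind it stands the hinge post (rack x -50..-34, y -109..-91, top z = 110), from which a short arm reaches to -x under each shoulder
- pin_high (a point): foot of the upper hinge pin (same pin and shoulder), 70 mm above the lower on the same vertical axis (z 110). The lower knuckle must come in sideways, from -x, between this pin's shoulder and the lower pin's tip: there are 48 mm between them
- gate_c (a point): centre (half-way up) of the lift-off gate, a loose upright white panel with steel edge strips, about 0.25 kg: 10 mm thick along its own x, 186 wide along y, 130 high along z. Two steel hinge knuckles stand out past its -y edge. Shut, its y axis points along the rack's y; open by t, its yaw is the rack's yaw + t (out to rack -x). Hung, it turns freely and sags a few mm at the free end
- stand: fixed slot stand that holds the gate upright at the start, gate's lower edge 12 mm above the table; its two cheeks beside the slot are 100 mm long (own y) and reach 46 mm above the table, 29 mm over their outsides; origin at the middle of its underside
- knuckle_low (a point): centre of the hole of the gate's lower knuckle, at the knuckle's underside (gate_c + y -105.5, z -50 mm). The knuckle is a square steel sleeve, 16.5 outside, 10 high, with a 9.5 mm square hole right through, axis vertical; it meets pin_low when hung
- knuckle_high (a point): the same on the upper knuckle (gate_c + y -105.5, z +20 mm); it meets pin_high when hung
- rocker (a joint): green rocker switch on the top of the rack's switch housing: 0 = off, 0.4 rad = fully on; starts near 0. Turns about the rack's y axis and stays where it is left; about 2.5 N at the raised end moves it, with about 5 mm of travel
- rocker_on (a point): point on the top face of the rocker's raised (rack +x) end, where to press it down; rocker is 34 long (rack x) and 20 wide
- brush_c (a point): middle (half-way up, half-way along) of the tube brush: blue square plastic handle 18 x 18 x 95 running along its own x from -75 to +20, then a grey round bristle head 18 dia from +20 to +75; 40 g. At the start it lies along the sill of the gateway
- tray: fixed open steel utensil tray, outside 100 (own x) x 180 (own y) x 30 high, walls and floor 4 mm; origin at the middle of its underside
- flask1_c (a point): centre (half-way up) of small conical glass flask 1: 88 high, base 54 dia, plain neck 24 dia from 10 mm above this point to the mouth 44 mm above it (rim lip 29 dia); heavy-bottomed, 70 g, standing upright on the rubber mat (4 mm thick) at the start. Two or three of the flasks are there, the others absent
- flask2_c (a point): centre (half-way up) of small conical glass flask 2: 88 high, base 54 dia, plain neck 24 dia from 10 mm above this point to the mouth 44 mm above it (rim lip 29 dia); heavy-bottomed, 70 g, standing upright on the rubber mat (4 mm thick) at the start. Two or three of the flasks are there, the others absent
- flask3_c (a point): centre (half-way up) of small conical glass flask 3: 88 high, base 54 dia, plain neck 24 dia from 10 mm above this point to the mouth 44 mm above it (rim lip 29 dia); heavy-bottomed, 70 g, standing upright on the rubber mat (4 mm thick) at the start. Two or three of the flasks are there, the others absent
- reagent_amber: bystander, leave where it stands: amber glass reagent bottle, 64 dia x 150 mm; origin at the middle of its underside
- wash_bottle: bystander, leave where it stands: white plastic bottle, 60 dia x 140 mm; origin at the middle of its underside
- salt_jar: bystander, leave where it stands: squat capped jar with a label, 60 dia x 70 mm; origin at the middle of its underside
- bung: bystander, leave where it stands: black rubber bung, 60 dia x 35 mm; origin at the middle of its underside
- petri_dish: bystander, leave where it stands: flat glass petri dish, 90 dia x 18 mm; origin at the middle of its underside
- filter_box: bystander, leave where it stands: flat cardboard box, 90 x 90 x 30 mm; origin at the middle of its underside
There are look-alikes about, which are no part of the job. What is shaped like the part that bears flask2_c but orange or yellow is not meant.

How it is judged:
By the outcome, as a careful person would: the job done as asked, in the order asked, and still so for the second after the job is handed in, with the robot touching nothing.
Of flask1, flask2, flask3 only 2 to 3 are there at a start; the rules pass over those that are not, and their reading is None.
At some moment in a run one of flask1, flask2, flask3 may be knocked a few centimetres aside while the robot is not near it.
It also fails if it takes over 210 s, if anything falls off the work surface, if the arm or the gripper's body presses on something with over 40 N, if the wrist force passes 120 N, or if a joint passes its speed limit or range.

## Working session

There is one attempt and no reset: what is moved stays moved. The work goes in short steps, each a Python script; the robot and the scene stay as the last script left them, time stands still between calls to the robot, and variables do not carry over. Pictures are saved under pics/ and viewed, and the job is handed in when it is done.

```bash
ls; mkdir -p pics; cat > h.py <<'E'
import numpy as np, cv2
from bench import manip as m
def save(name,pic,box=None,scale=1):
    im=pic[:,:,::-1]
    if box: im=im[box[1]:box[3],box[0]:box[2]]
    if scale!=1: im=cv2.resize(im,None,fx=scale,fy=scale,interpolation=cv2.INTER_CUBIC)
    cv2.imwrite('pics/'+name+'.png',im)
def cloud(cam):
    c=m.get_calibration(cam); pic,d=m.grab_frame(cam)
    K=np.array(c['camera_matrix']);R=np.array(c['R']);t=np.array(c['t'])
    v,u=np.indices(d.shape); 
    P=np.stack([(u-K[0,2])*d/K[0,0],(v-K[1,2])*d/K[1,1],d],-1)
    W=(P-t)@R
    W[d<=0]=np.nan
    return pic,W,(K,R,t)
def proj(cal,X):
    K,R,t=cal; p=K@(R@np.array(X)+t); return p[:2]/p[2]
def down(yaw):
    # tool x down, jaw axis y at yaw in the world xy-plane
    y=np.array([np.cos(yaw),np.sin(yaw),0]);x=np.array([0,0,-1.]);return np.stack([x,y,np.cross(x,y)],1)
E
python3 - <<'E'
from h import *
for c in ['scene','top','wrist']:
    pic,W,cal=cloud(c); save('a_'+c,pic); np.savez('a_'+c,pic=pic,W=W,K=cal[0],R=cal[1],t=cal[2])
    print(c, -cal[1].T@cal[2], cal[1][2])
for n in ['rack','stand','tray','gate_c','brush_c','flask1_c','rocker','reagent_amber','wash_bottle','salt_jar','bung','petri_dish','filter_box']:
    for c in ['scene','top']:
        print(n,c,[(np.round(r['at'],3).tolist(),round(r['confidence'],2)) for r in m.look_for(c,n)][:5])
print(m.current_time(), m.current_tcp_rot())
E
```

```text
pics
scene [0.9999332  0.81653696 1.01077954] [-0.36077648 -0.6136994  -0.70229152]
top [0.34637393 0.02407487 1.44069958] [ 0.14747238 -0.02503945 -0.98874917]
wrist [0.16188298 0.530982   0.37397249] [ 0.26148345 -0.11809971 -0.95795556]
rack scene []
rack top [([0.552, 0.194, 0.008], 0.92)]
stand scene [([0.544, -0.225, 0.019], 0.67), ([0.789, -0.133, 0.078], 0.51)]
stand top [([0.545, -0.231, 0.008], 0.76)]
tray scene [([0.503, -0.469, 0.008], 0.81)]
tray top [([0.551, 0.195, 0.014], 0.69), ([0.511, -0.413, 0.005], 0.67)]
gate_c scene [([0.547, -0.236, 0.096], 0.81)]
gate_c top [([0.536, -0.23, 0.108], 0.58), ([0.387, 0.005, 0.035], 0.17)]
brush_c scene [([0.565, 0.12, 0.026], 0.58), ([0.562, 0.216, 0.012], 0.26)]
brush_c top [([0.56, 0.118, 0.032], 0.61)]
flask1_c scene []
flask1_c top [([0.702, -0.315, 0.098], 0.27)]
rocker scene [([0.448, 0.245, 0.061], 0.68)]
rocker top [([0.538, -0.235, 0.109], 0.28)]
reagent_amber scene [([0.726, -0.308, 0.081], 0.86)]
reagent_amber top [([0.703, -0.314, 0.098], 0.67)]
wash_bottle scene [([0.789, -0.134, 0.08], 0.64)]
wash_bottle top [([0.771, -0.144, 0.096], 0.93), ([0.56, 0.12, 0.033], 0.7)]
salt_jar scene [([0.741, -0.082, 0.052], 0.75), ([0.443, 0.455, 0.021], 0.69)]
salt_jar top [([0.728, -0.097, 0.065], 0.75), ([0.508, -0.412, 0.006], 0.59), ([0.448, 0.235, 0.058], 0.43)]
bung scene [([0.391, 0.022, 0.033], 0.8)]
bung top [([0.385, 0.009, 0.036], 0.95)]
petri_dish scene [([0.443, 0.453, 0.018], 0.6)]
petri_dish top [([0.442, 0.448, 0.018], 0.89)]
filter_box scene [([0.332, -0.266, 0.035], 0.59)]
filter_box top [([0.323, -0.28, 0.028], 0.93), ([0.537, -0.234, 0.107], 0.63)]
1.45 [[-8.45623261e-06  4.13934501e-01  9.10306667e-01]
 [-7.31878130e-05  9.10306665e-01 -4.13934501e-01]
 [-9.99999997e-01 -7.01236806e-05  2.25971960e-05]]
```

View pics/a_scene.png

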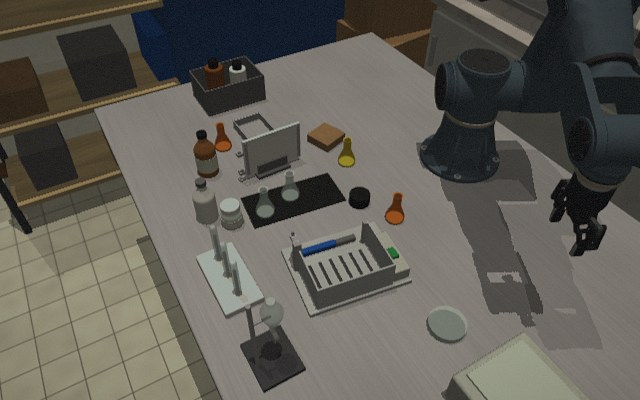

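View pics/a_top.png

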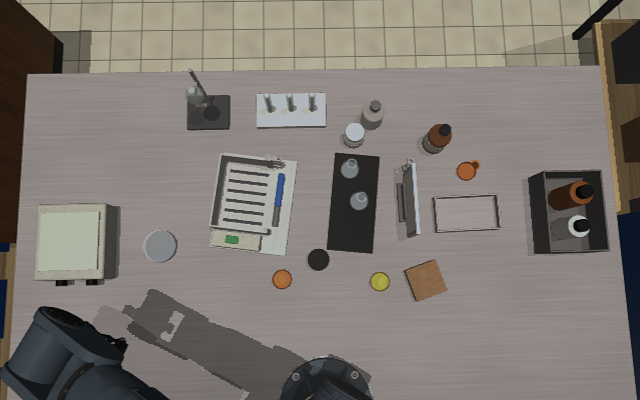

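View pics/a_wrist.png

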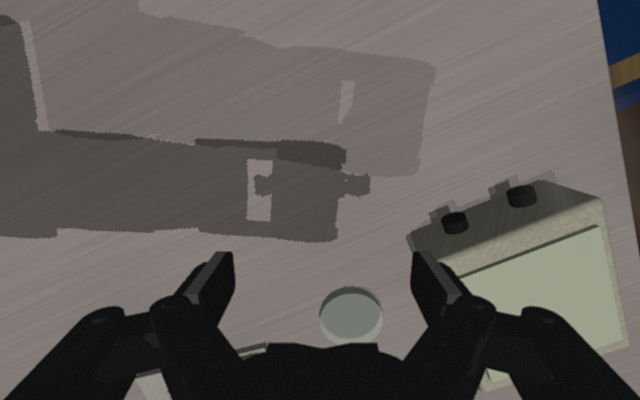

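The two clear flasks on the black mat, top camera (349,168) and (358,201), are the ones meant. The orange ones at (282,279) and (467,170) and the yellow one at (380,281) are look-alikes standing off the mat. The rack is at (250,205) with its gateway facing right, and the gate stands at (410,200). I'll enlarge to confirm.

```bash
python3 - <<'E'
from h import *
d=np.load('a_top.npz'); save('b_top',d['pic'],(200,140,430,290),3.4)
W=d['W']
for z0,z1,box in [(0.08,0.1,(205,150,290,250)),(0.045,0.055,(205,225,290,260)),(0.1,0.2,(395,150,425,240)),(0.08,0.1,(330,150,380,220)),(0.01,0.014,(205,150,300,255)),(0.02,0.04,(270,165,290,230))]:
    s=W[box[1]:box[3],box[0]:box[2]].reshape(-1,3); k=(s[:,2]>z0)&(s[:,2]<z1)
    q=s[k]; print(z0,len(q), q.mean(0).round(4)); 
    r=cv2.minAreaRect((q[:,:2]*1000).astype(np.float32)); print(r)
d=np.load('a_scene.npz'); save('b_scene',d['pic'],(180,110,420,320),3)
E
```

```text
0.08 401 [0.5697 0.2398 0.0897]
((569.0681762695312, 208.47695922851562), (154.65863037109375, 199.14306640625), 81.83999633789062)
0.045 629 [0.4458 0.2325 0.0506]
((446.9908142089844, 223.94851684570312), (149.03053283691406, 48.39686965942383), 81.5826644897461)
0.1 530 [ 0.5392 -0.2409  0.1316]
((546.2852172851562, -242.0099334716797), (206.6108856201172, 14.77230167388916), 0.7743827700614929)
0.08 102 [ 0.5971 -0.0962  0.0921]
((596.741943359375, -96.09690856933594), (122.69110107421875, 28.491613388061523), 14.208053588867188)
0.01 2273 [0.5544 0.1783 0.0122]
((567.1869506835938, 202.89202880859375), (244.2634735107422, 298.6437072753906), 81.58901977539062)
0.02 373 [0.5618 0.1195 0.0298]
((565.9068603515625, 115.94395446777344), (53.59231185913086, 175.59938049316406), 89.27188873291016)
```

View pics/b_top.png

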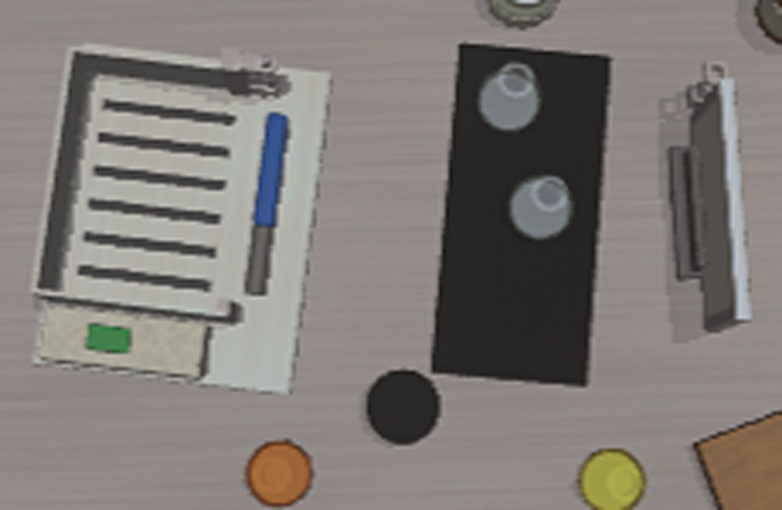

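View pics/b_scene.png

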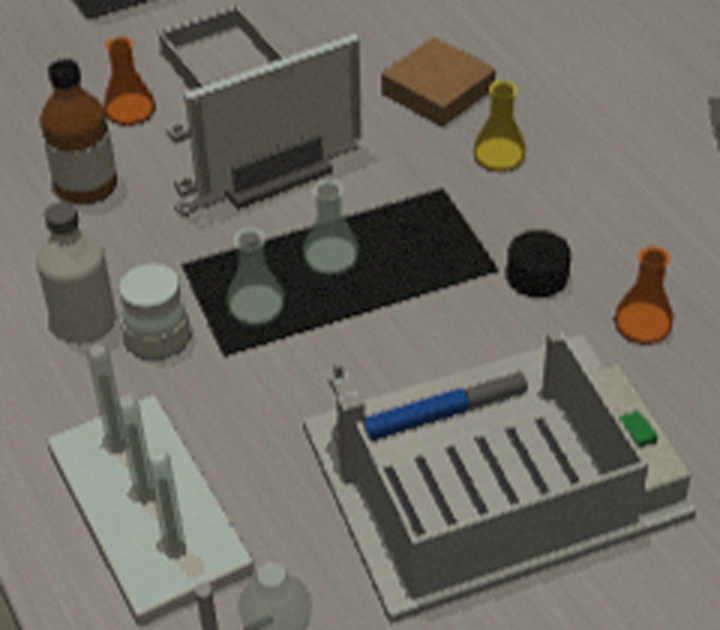

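```bash
cat >> h.py <<'E'
def view(name,pos,yaw,move=True):
    if move: m.move_ptp(pos,down(yaw))
    pic,W,cal=cloud('wrist'); save(name,pic); np.savez(name,pic=pic,W=W,K=cal[0],R=cal[1],t=cal[2]); return pic,W,cal
E
python3 - <<'E'
from h import *
yr=np.radians(81.6)
pic,W,cal=view('c1',[0.49,0.15,0.32],yr)
print(m.current_time(),m.current_ee_pos(),m.current_qpos())
for n in ['brush_c','rocker','rack']:
    print(n,[(np.round(r['at'],3).tolist(),round(r['confidence'],2)) for r in m.look_for('wrist',n)][:3])
E
```

```text
3.1417 [0.48973964 0.15071681 0.31978684] [ 2.07613664e-01  2.01643483e-01  1.62808169e+00  1.26805785e-04
  1.31221407e+00 -1.21745493e+00]
brush_c [([0.547, 0.122, 0.028], 0.6)]
rocker [([0.448, 0.246, 0.054], 0.93)]
rack [([0.544, 0.199, 0.014], 0.71)]
```

View pics/c1.png

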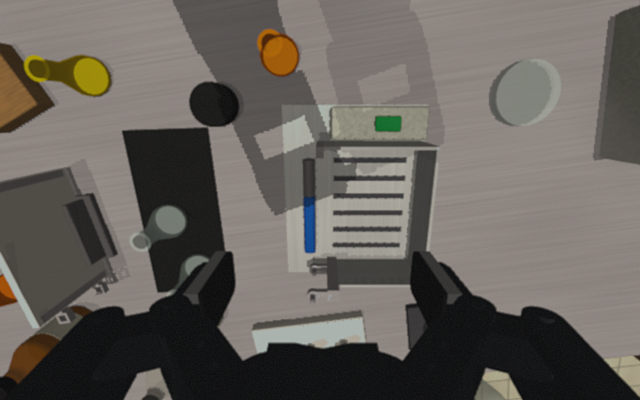

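```bash
python3 - <<'E'
from h import *
print(m.current_tcp_rot().round(2)); print(down(np.radians(81.6)).round(2))
c=m.get_calibration('wrist'); R=c['R'];print(np.array(R).round(2), -R.T@c['t'])
E
```

```text
[[-0.    0.15  0.99]
 [-0.    0.99 -0.15]
 [-1.   -0.   -0.  ]]
[[ 0.    0.15  0.99]
 [ 0.    0.99 -0.15]
 [-1.    0.    0.  ]]
[[ 0.14  0.99  0.  ]
 [ 0.95 -0.14  0.29]
 [ 0.28 -0.04 -0.96]] [0.41834818 0.16128913 0.46302769]
```

```bash
python3 - <<'E'
from h import *
d=np.load('c1.npz'); W=d['W']; pic=d['pic']
save('c1z',pic,(270,90,450,310),3)
def rect(box,z0,z1,mask=None):
    s=W[box[1]:box[3],box[0]:box[2]]; k=(s[...,2]>z0)&(s[...,2]<z1)
    if mask is not None: k&=mask[box[1]:box[3],box[0]:box[2]]
    q=s[k]; r=cv2.minAreaRect((q[:,:2]*1000).astype(np.float32)); print(z0,len(q),q.mean(0).round(4),r)
rect((325,100,435,145),0.046,0.054)   # housing top
b=pic[...,2].astype(int)-pic[...,0]>40
rect((295,150,320,260),0.0,0.05,b)
rect((295,150,322,256),0.022,0.034)
rect((320,140,445,300),0.086,0.094)
g=(pic[...,1].astype(int)-pic[...,0]>40)
rect((325,100,435,145),0.0,0.1,g)
E
```

```text
0.046 2955 [0.4458 0.2326 0.0505] ((447.9953918457031, 232.28627014160156), (140.2429656982422, 48.00062942504883), 81.71595001220703)
0.0 571 [0.5836 0.1176 0.0301] ((584.7958374023438, 117.00227355957031), (15.562042236328125, 91.91365814208984), 81.26383209228516)
0.022 1088 [0.5543 0.122  0.0292] ((557.734130859375, 121.24803161621094), (18.045635223388672, 148.7274627685547), 81.95990753173828)
0.086 1263 [0.5462 0.2382 0.0899] ((569.0421752929688, 212.78231811523438), (149.1931610107422, 197.99168395996094), 81.88542175292969)
0.0 347 [0.4477 0.2443 0.059 ] ((447.80621337890625, 244.2608642578125), (32.03989791870117, 16.668907165527344), 82.0793228149414)
```

View pics/c1z.png

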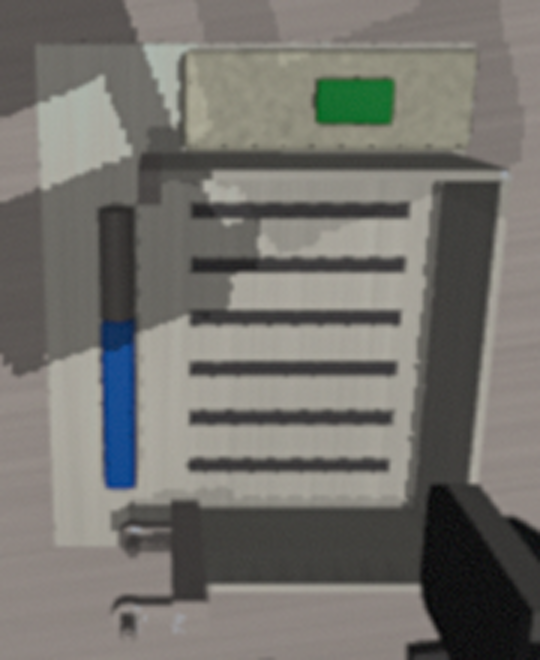

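```bash
python3 - <<'E'
from h import *
d=np.load('a_top.npz'); W=d['W']
s=W[190:235,428:505].reshape(-1,3); q=s[(s[:,2]>0.024)&(s[:,2]<0.036)]
print(len(q),cv2.minAreaRect((q[:,:2]*1000).astype(np.float32)))
s=W[185:240,425:510].reshape(-1,3); q=s[(s[:,2]>0.002)&(s[:,2]<0.006)]; print(q.mean(0))
d=np.load('a_scene.npz'); W=d['W']; s=W[105:150,228:285].reshape(-1,3); q=s[(s[:,2]>0.025)&(s[:,2]<0.036)&(s[:,1]<-0.3)]
print(len(q),cv2.minAreaRect((q[:,:2]*1000).astype(np.float32)))
# ik check
for yaw in (172,-8):
  print(m.inverse_kinematics([0.51,-0.42,0.05],down(np.radians(yaw))))
print(m.inverse_kinematics([0.5725,0.1191,0.015],down(np.radians(81.9))))
E
```

```text
312 ((508.5368957519531, -409.7035827636719), (100.63947296142578, 181.80880737304688), 1.7025502920150757)
[ 0.51034259 -0.41491564  0.00386492]
117 ((538.8291625976562, -446.6534423828125), (116.77489471435547, 157.75927734375), 89.84481811523438)
[-7.59364500e-01  7.58679185e-01  1.46243974e+00 -4.44089210e-16
  9.20473725e-01  2.52185449e+00]
[-7.59364500e-01  7.58679185e-01  1.46243974e+00 -4.44089210e-16
  9.20473725e-01 -6.19738160e-01]
[ 1.25505165e-01  7.06146227e-01  1.69103177e+00 -4.44089210e-16
  7.44414662e-01 -1.30391949e+00]
```

```bash
python3 - <<'E'
from h import *
ya=np.radians(81.9)
m.set_gripper(0.5)
m.move_ptp([0.5725,0.1191,0.10],down(ya))
m.move_l([0.5725,0.1191,0.0155],max_speed=0.1)
m.set_gripper(0.0,40); print('grip',m.current_grip_width(),m.current_force())
m.move_l([0.5725,0.1191,0.27],max_speed=0.25); print('grip',m.current_grip_width())
yb=np.radians(1.7)
m.move_ptp([0.509,-0.425,0.27],down(yb))
pic,W,cal=view('d1',None,None,False)
m.move_l([0.509,-0.425,0.010],max_speed=0.15); print(m.current_force(),m.current_grip_width())
m.set_gripper(0.45)
m.move_l([0.509,-0.425,0.27],max_speed=0.25)
pic,W,cal=view('d2',None,None,False)
print(m.current_time())
E
```

```text
grip 0.19855999250766443 [-1.30090489 -0.3981452   4.76072895]
grip 0.1992279823627897
[-0.56741485 -0.28427695 -0.22552837] 0.19871830165587429
12.7167
```

View pics/d2.png

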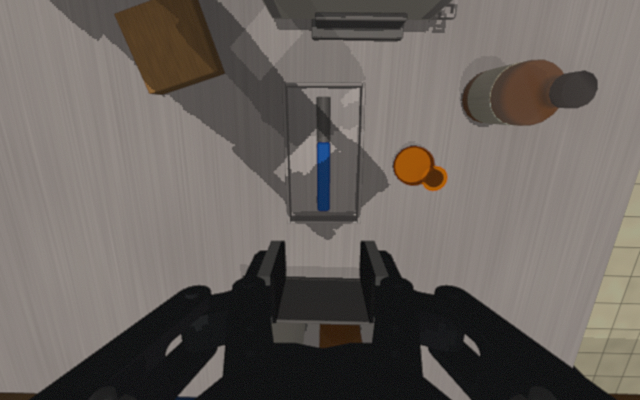

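Brush lies in the tray (323,155). Now a wrist view of the mat.

```bash
python3 - <<'E'
from h import *
pic,W,cal=view('e1',[0.68,-0.09,0.30],np.radians(82))
save('e1z',pic,(200,60,440,260),3)
print([(np.round(r['at'],3).tolist(),round(r['confidence'],2)) for r in m.look_for('wrist','flask1_c')])
print(m.current_time())
E
```

```text
[]
14.225
```

View pics/e1.png

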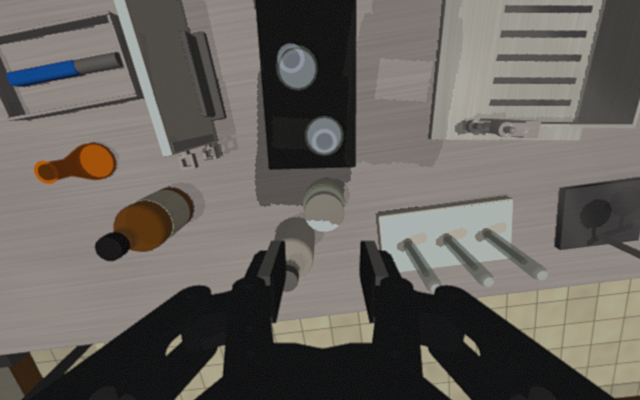

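View pics/e1z.png

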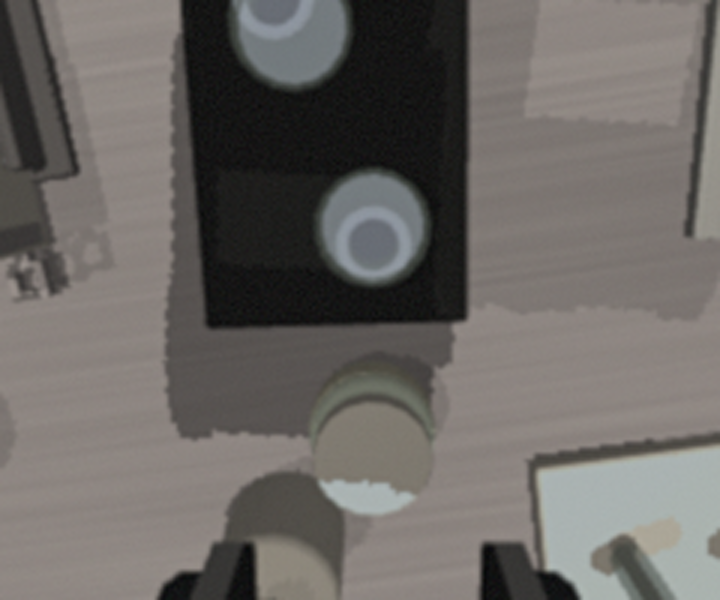

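```bash
cat >> h.py <<'E'
def ray(cal,uv,z):
    K,R,t=cal; c=-R.T@t; d=R.T@np.linalg.solve(K,np.array([uv[0],uv[1],1.])); return c+d*(z-c[2])/d[2]
E
python3 - <<'E'
from h import *
d=np.load('e1.npz'); cal=(d['K'],d['R'],d['t']);W=d['W']
save('e1y',d['pic'],(265,30,345,160),4.6)
for uv,z in [((324.3,141),.092),((324,136),.006),((290.5,59),.092),((296.5,66.5),.006)]: print(ray(cal,uv,z).round(4))
for b in [(305,115,345,160),(272,40,322,92)]:
    s=W[b[1]:b[3],b[0]:b[2]].reshape(-1,3); q=s[(s[:,2]>.08)]; print(len(q),q.mean(0),cv2.minAreaRect((q[:,:2]*1000).astype(np.float32)))
t=np.load('a_top.npz'); cal=(t['K'],t['R'],t['t'])
for uv in [(351.8,163.5),(361.8,196.8)]: print(ray(cal,uv,.092))
E
```

```text
[ 0.6428 -0.0827  0.092 ]
[ 0.6442 -0.0826  0.006 ]
[ 0.552  -0.1065  0.092 ]
[ 0.5484 -0.1065  0.006 ]
286 [ 0.64321454 -0.08293922  0.09195611] ((642.9180908203125, -83.0062026977539), (27.73419189453125, 27.449222564697266), 82.01115417480469)
376 [ 0.54995349 -0.10644209  0.0916962 ] ((550.9229125976562, -106.11784362792969), (27.769062042236328, 27.903291702270508), 37.98996353149414)
[ 0.64115148 -0.08460769  0.092     ]
[ 0.54962714 -0.10822142  0.092     ]
```

View pics/e1y.png

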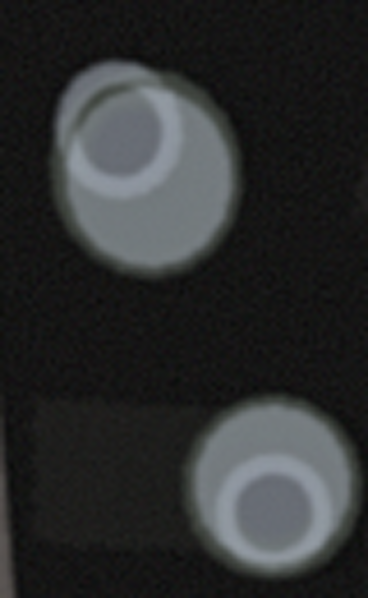

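```bash
cat >> h.py <<'E'
YR=np.radians(81.85); O=np.array([0.569,0.195])
RX=np.array([np.cos(YR),np.sin(YR)]); RY=np.array([-np.sin(YR),np.cos(YR)])
def rk(x,y,z): return np.r_[O+RX*x/1e3+RY*y/1e3,z/1e3]
def mouths(cam='wrist',xr=(0.45,0.72),yr=(-0.2,0.0)):
    pic,W,cal=cloud(cam)
    k=(W[...,2]>.083)&(W[...,2]<.1)&(W[...,0]>xr[0])&(W[...,0]<xr[1])&(W[...,1]>yr[0])&(W[...,1]<yr[1])
    n,lab,st,ce=cv2.connectedComponentsWithStats(k.astype(np.uint8))
    out=[]
    for i in range(1,n):
        if st[i,4]>60:
            q=W[lab==i]; r=cv2.minAreaRect((q[:,:2]*1000).astype(np.float32)); out.append((np.array(r[0]).round(1),np.array(r[1]).round(1),st[i,4]))
    return out,pic
E
python3 - <<'E'
from h import *
def pickplace(p,dst):
    m.set_gripper(0.55,30)
    m.move_ptp([p[0],p[1],0.13],down(YR))
    m.move_l([p[0],p[1],0.062],max_speed=0.12)
    m.set_gripper(0,30); print('w',m.current_grip_width(),m.current_force().round(2))
    m.move_l([p[0],p[1],0.21],max_speed=0.2)
    q=rk(*dst,210); m.move_ptp(q,down(YR)); 
    m.move_l(rk(*dst,120)); m.move_l(rk(*dst,70.5),max_speed=0.06); print('w',m.current_grip_width(),m.current_force().round(2))
    m.set_gripper(0.5); m.move_l(rk(*dst,210),max_speed=0.2)
print(mouths()[0])
pickplace((0.6429,-0.0829),(18,-42))
m.move_ptp([0.60,-0.10,0.28],down(YR)); o,pic=mouths(); print(o); save('f1',pic); print(m.current_time())
E
```

```text
[(array([ 551. , -106.1]), array([28.2, 28. ]), np.int32(366)), (array([643. , -83.2]), array([27.8, 27.5]), np.int32(281))]
w 0.26726283075273954 [-1.07 -0.38  4.96]
w 0.2698559719454231 [-2.28 -1.69  6.18]
[(array([ 550.9, -106.2]), array([27.2, 28.6]), np.int32(315))]
22.4667
```

View pics/f1.png

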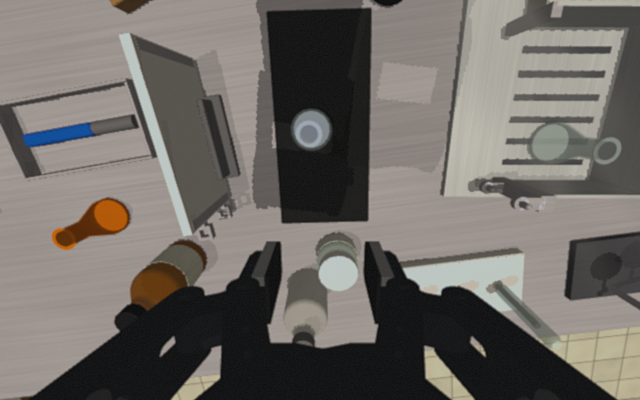

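```bash
python3 - <<'E'
from h import *
def pickplace(p,dst):
    m.set_gripper(0.55,30)
    m.move_ptp([p[0],p[1],0.13],down(YR))
    m.move_l([p[0],p[1],0.062],max_speed=0.12)
    m.set_gripper(0,30); print('w',m.current_grip_width(),m.current_force().round(2))
    m.move_l([p[0],p[1],0.21],max_speed=0.2)
    q=rk(*dst,210); m.move_ptp(q,down(YR)); 
    m.move_l(rk(*dst,120)); m.move_l(rk(*dst,71),max_speed=0.06); print('w',m.current_grip_width(),m.current_force().round(2))
    m.set_gripper(0.5); m.move_l(rk(*dst,210),max_speed=0.2)
pickplace((0.551,-0.1062),(18,42))
# view of hinge pins and bay from +x offset
p=rk(-20,-150,300); pic,W,cal=view('g1',p,YR)
save('g1z',pic,(230,60,420,260),4)
print(mouths(xr=(.45,.7),yr=(.1,.3))[0]); print(m.current_time())
E
```

```text
w 0.27175264925492426 [-0.73 -0.54  6.42]
w 0.2701869378254803 [-0.33 -0.57 -1.36]
[(array([604.8, 220. ]), array([122.6, 129.1]), np.int32(1147)), (array([609.1, 211.1]), array([26.4, 11.5]), np.int32(79))]
30.3833
```

View pics/g1.png

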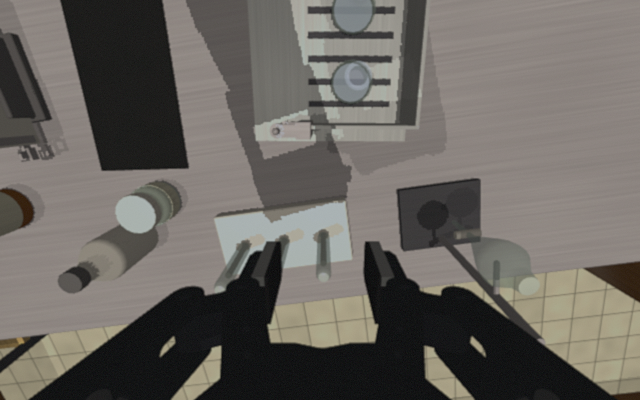

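View pics/g1z.png

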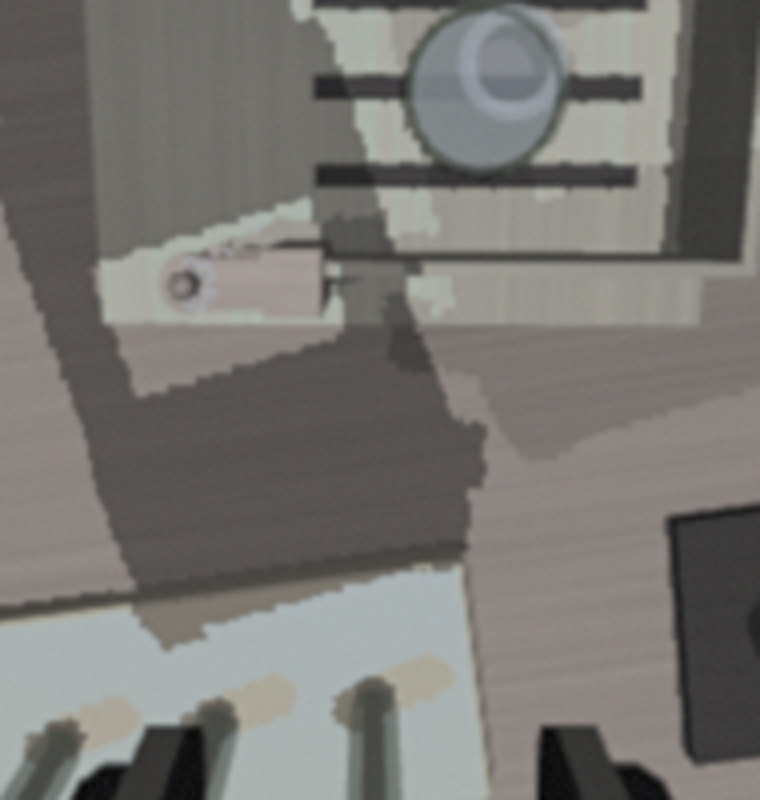

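Both flasks stand in the bay ((352,75) and (352,12)), and pin_high's tip shows at (276,131). Now the gate, with the camera on its knuckle side.

```bash
python3 - <<'E'
from h import *
g=np.load('g1.npz'); cal=(g['K'],g['R'],g['t'])
print('pin',ray(cal,(275.75,131.25),.124),ray(cal,(276.2,131),.110), 'pred',rk(-70,-100,110))
pic,W,cal=view('h1',[0.50,-0.24,0.32],np.radians(-89))
save('h1z',pic,(200,60,440,260),3)
k=(W[...,2]>.136)&(W[...,2]<.150)&(W[...,0]>.42)&(W[...,1]<-.2)&(W[...,1]>-.29)
q=W[k]; print(k.sum(),q.mean(0),cv2.minAreaRect((q[:,:2]*1000).astype(np.float32)))
print(m.current_time(),m.current_qpos())
E
```

```text
pin [0.65630019 0.1146418  0.124     ] [0.6567115  0.11295801 0.11      ] pred [0.65806647 0.11153046 0.11      ]
1681 [ 0.54508799 -0.24238314  0.14244233] ((537.0036010742188, -242.6000518798828), (184.45079040527344, 10.116371154785156), 1.4738184213638306)
32.4167 [-5.30687955e-01  2.83919534e-01  1.52211622e+00  6.30334781e-05
  1.33550994e+00  1.02130596e+00]
```

View pics/h1.png

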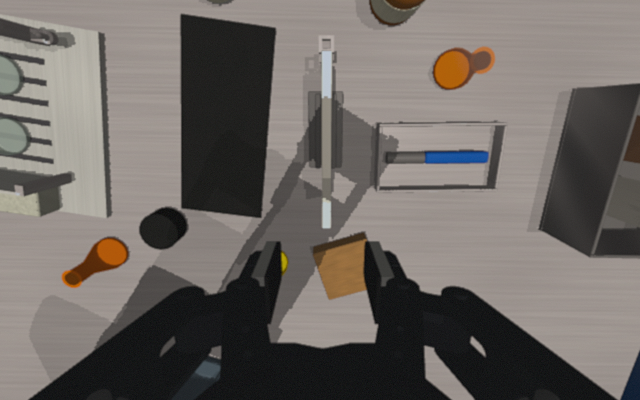

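View pics/h1z.png

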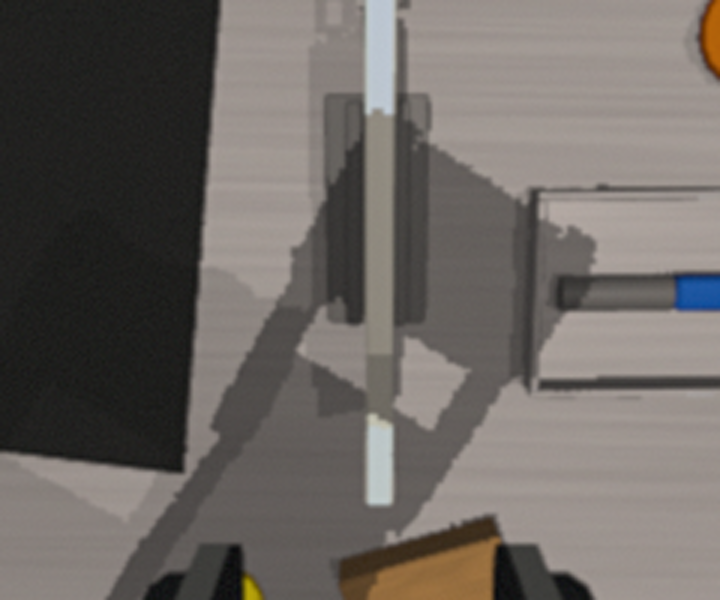

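```bash
python3 - <<'E'
from h import *
yg=np.radians(91.5-180)
m.set_gripper(0.5,60)
m.move_ptp([0.537,-0.2426,0.2],down(yg))
m.move_l([0.537,-0.2426,0.103],max_speed=0.12)
m.set_gripper(0,60); print(m.current_grip_width(),m.current_force().round(2))
m.move_l([0.537,-0.2426,0.26],max_speed=0.15); print(m.current_grip_width(),m.current_force().round(2),m.current_ft_torque().round(2))
pic,W,cal=view('i1',None,None,False); save('i1z',pic,(220,0,420,150),4)
s=m.grab_frame('scene')[0]; save('i1s',s,(180,60,480,300),2.5)
print(m.current_time())
E
```

```text
0.11117453252763466 [ 0.25 -0.39  6.64]
0.10991666289993367 [-0.76 -0.48 -3.7 ] [-0.02  0.03 -0.06]
35.85
```

View pics/i1.png

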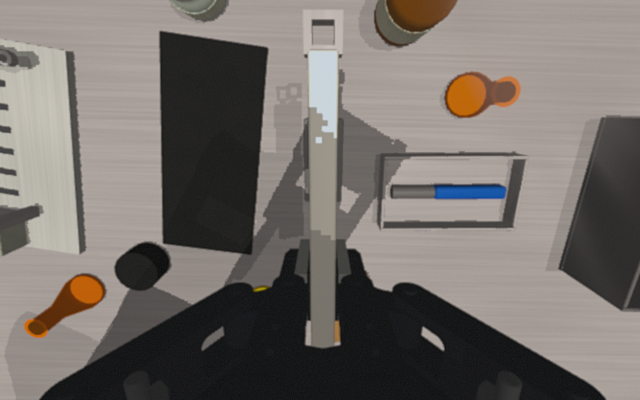

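View pics/i1z.png

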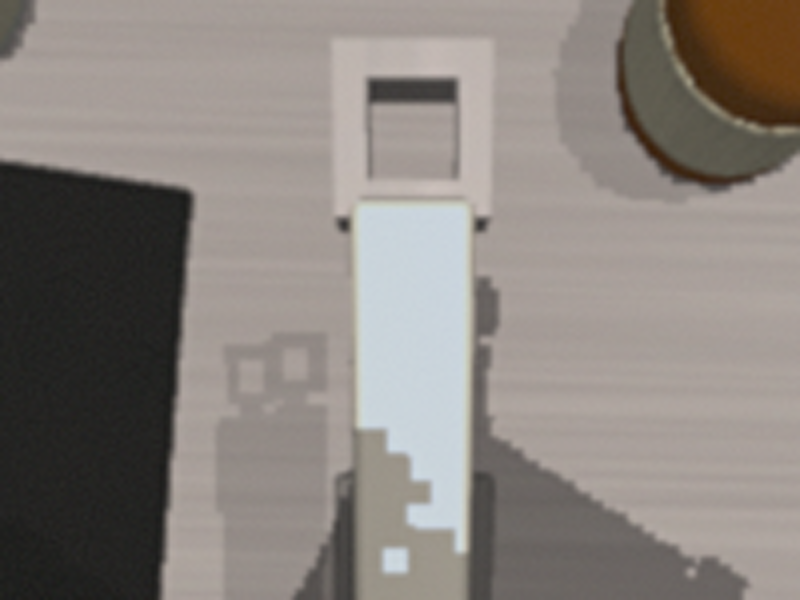

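View pics/i1s.png

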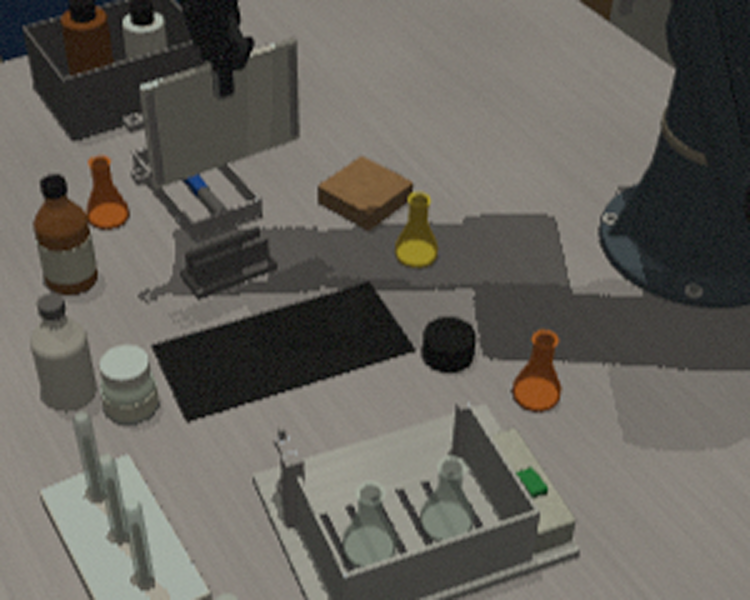

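```bash
python3 - <<'E'
from h import *
d=np.load('i1.npz'); cal=(d['K'],d['R'],d['t']);W=d['W']
p=m.current_ee_pos();T=m.current_tcp_rot()
print('K',cal[0], 'cam', T.T@(-cal[1].T@cal[2]-p), 'p',p)
for dz in (.004,.0045,.0):
    X=ray(cal,(323.25,32.25),p[2]+dz); print(dz,(T.T@(X-p)).round(4))
s=W[5:345,295:350].reshape(-1,3); s=(s-p)@T
q=s[(s[:,0]<-.030)&(s[:,0]>-.05)&(abs(s[:,1])<.012)]
print(len(q),q.min(0),q.max(0))
for a in np.arange(-.1,.09,.02):
    w=q[(q[:,2]>a)&(q[:,2]<a+.02)]
    if len(w): print(round(a,2),len(w),np.median(w,0).round(4))
E
```

```text
K [[299.81132957   0.         322.31108101]
 [  0.         299.81132957 199.66315228]
 [  0.           0.           1.        ]] cam [-1.43071658e-01 -1.07283859e-04 -7.43993729e-02] p [ 0.53668266 -0.24245951  0.25902533]
0.004 [-0.0042 -0.     -0.105 ]
0.0045 [-0.0047 -0.     -0.1049]
0.0 [-0.0002 -0.     -0.1058]
9386 [-0.04998844 -0.01143309 -0.09264178] [-0.03003577  0.01095194  0.0218589 ]
-0.1 1313 [-0.0386 -0.0001 -0.0864]
-0.08 1781 [-0.0387 -0.0001 -0.0706]
-0.06 1518 [-0.0387 -0.     -0.0503]
-0.04 1298 [-0.0387  0.     -0.0302]
-0.02 2091 [-0.0386 -0.0003 -0.0116]
0.0 1319 [-0.0388 -0.0003  0.0073]
0.02 66 [-0.0386  0.0001  0.0206]
```

```bash
cat >> h.py <<'E'
KO=np.array([0,0,-0.105])
def tcp_for(pin,t,z):
    th=YR+np.radians(t); gy=np.array([-np.sin(th),np.cos(th)])
    return np.r_[np.array(pin)[:2]+0.105*gy,z], down(th-np.pi)
E
python3 - <<'E'
from h import *
pin=np.array([0.657,0.113]); k=pin-0.06*RX
P,Rt=tcp_for(k,30,0.26); m.move_ptp(P,Rt)
m.move_l(np.r_[P[:2],0.150],max_speed=0.15)
print(m.current_ee_pos(),P,m.current_force().round(2),m.current_qpos().round(2))
pic,W,cal=view('j1',None,None,False); save('j1z',pic,(290,0,490,150),4); print(m.current_time())
E
```

```text
[0.55161888 0.01423225 0.15081974] [0.55103715 0.0145273  0.26      ] [ 0.56 -0.3  -2.29] [-0.06  0.45  1.72 -0.    0.97  1.13]
37.7917
```

View pics/j1.png

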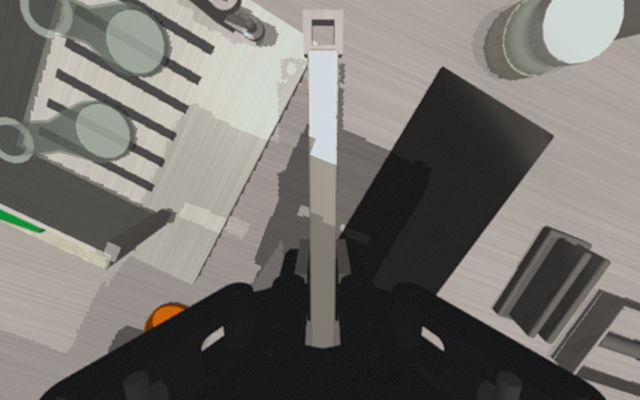

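View pics/j1z.png

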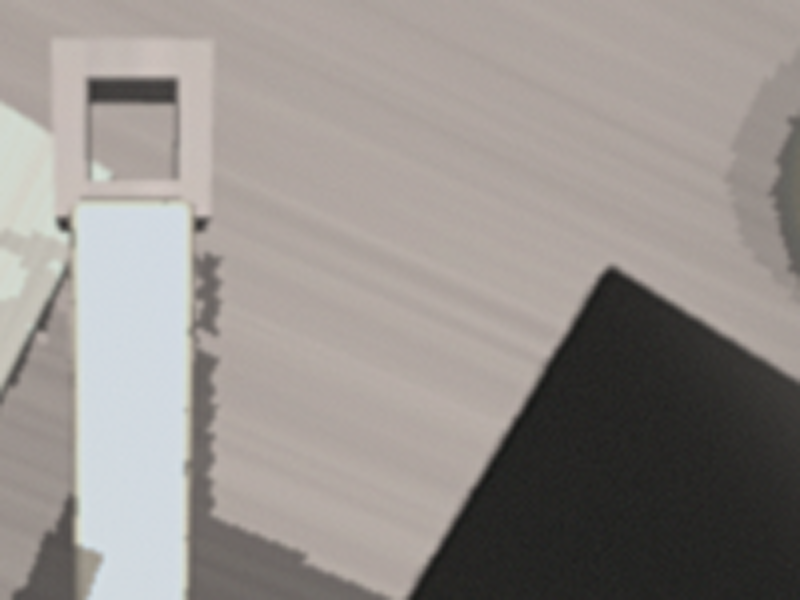

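```bash
python3 - <<'E'
from h import *
pin=np.array([0.657,0.113]); k=pin-0.038*RX
P,Rt=tcp_for(k,10,0.145); m.move_l(P,Rt,max_speed=0.1)
pic,W,cal=view('k1',None,None,False); save('k1z',pic,(190,0,350,100),5); print(m.current_time(),m.current_ee_pos(),P)
E
```

```text
38.5667 [0.54687112 0.0716073  0.1453275 ] [0.54666765 0.07199407 0.145     ]
```

View pics/k1z.png

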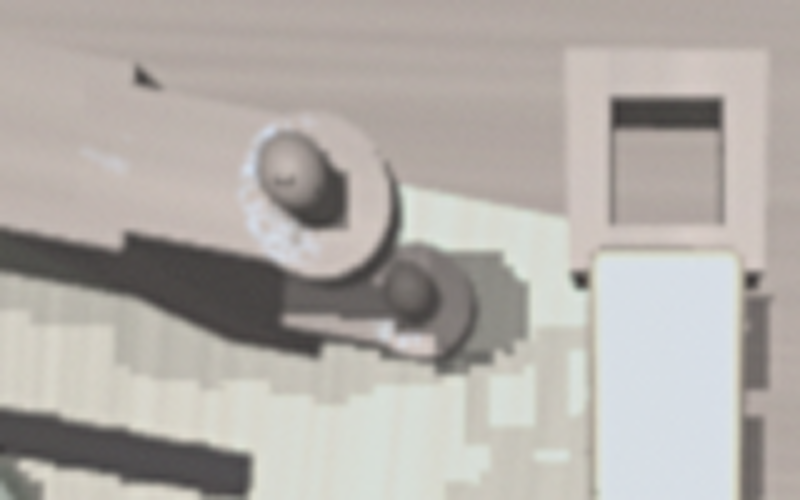

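```bash
python3 - <<'E'
from h import *
d=np.load('k1.npz'); cal=(d['K'],d['R'],d['t']);W=d['W']
print(ray(cal,(253.2,38.6),.110),ray(cal,(247.6,33),.121))
s=W[15:62,232:275].reshape(-1,3); q=s[(s[:,2]>.108)&(s[:,2]<.1125)]
q=q[np.linalg.norm(q[:,:2]-[.657,.113],axis=1)<.013]
print(len(q),cv2.minAreaRect((q[:,:2]*1000).astype(np.float32)))
q2=s[s[:,2]>.1195];print(len(q2),q2.mean(0),q2[:,2].max())
s=W[55:75,262:285].reshape(-1,3);q3=s[(s[:,2]>.045)&(s[:,2]<.06)];print(len(q3),q3.mean(0))
p=m.current_ee_pos();T=m.current_tcp_rot();X=ray(cal,(323.4,32),p[2]+.004);print('kn',X,T.T@(X-p))
E
```

```text
[0.65632684 0.11292231 0.11      ] [0.65659165 0.11326995 0.121     ]
826 ((656.4176635742188, 114.73188018798828), (19.473291397094727, 16.02591323852539), 85.679931640625)
191 [0.65574285 0.11233248 0.12318823] 0.12604388614862128
80 [0.65513147 0.11218821 0.05208974]
kn [0.6520803  0.07519458 0.1493275 ] [-3.93818071e-03 -8.10770434e-05 -1.05272623e-01]
```

```bash
python3 - <<'E'
from h import *
pin=np.array([0.6564,0.1130])
P,Rt=tcp_for(pin,10,0.140)
m.move_l(P,Rt,max_speed=0.06); m.dwell(0.3); print(m.current_force().round(2),m.current_ee_pos()-P)
pic,W,cal=view('l1',None,None,False); save('l1z',pic,(270,0,370,75),8); print(m.current_time())
E
```

```text
[-0.65 -0.51 -2.95] [ 2.86712311e-05 -2.12626926e-04  4.50030505e-05]
39.7
```

View pics/l1z.png

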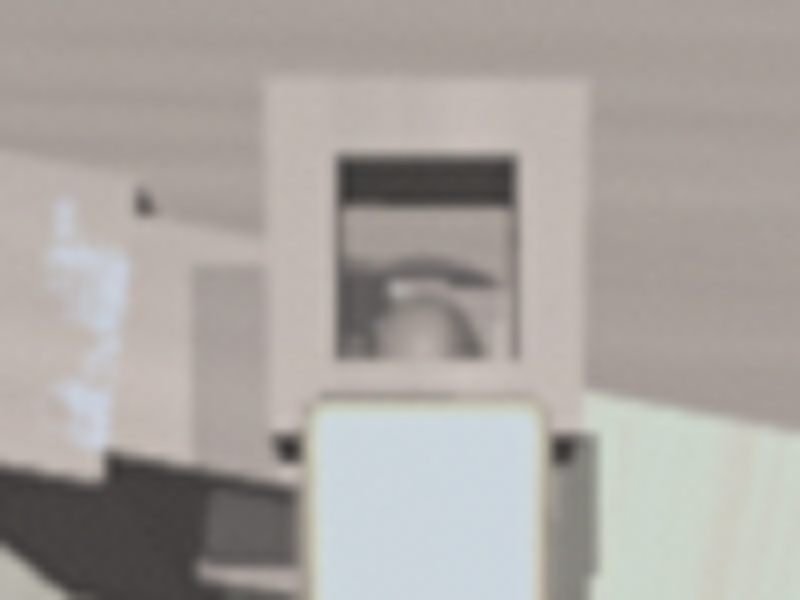

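```bash
python3 - <<'E'
from h import *
d=np.load('l1.npz'); cal=(d['K'],d['R'],d['t']);p=m.current_ee_pos();T=m.current_tcp_rot()
k=p+T@np.array([0,-.00005,-.1052])
to=lambda X:(proj(cal,X)-[270,0])*8
print('axis at heights',[(z,to([k[0],k[1],z]).round(0)) for z in (.144,.134,.124,.1205,.110)])
im=d['pic'][0:75,270:370,::-1]; im=cv2.resize(im,None,fx=8,fy=8,interpolation=cv2.INTER_CUBIC)
def ring(z,r,c):
    pts=np.array([to([k[0]+r*np.cos(a),k[1]+r*np.sin(a),z]) for a in np.linspace(0,6.28,60)]).astype(int); cv2.polylines(im,[pts],True,c,1)
ring(.110,.0035,(0,255,0)); ring(.1205,.0035,(0,0,255)); ring(.110,.008,(255,0,0)); ring(.123,.0015,(0,255,255))
sq=np.array([to(k*[1,1,0]+[0,0,p[2]+.004]+T@np.array([0,a*.00475,b*.00475])) for a,b in [(1,1),(1,-1),(-1,-1),(-1,1)]]).astype(int); cv2.polylines(im,[sq],True,(255,0,255),1)
cv2.imwrite('pics/l1o.png',im)
E
```

```text
axis at heights [(0.144, array([422., 256.])), (0.134, array([422., 300.])), (0.124, array([422., 339.])), (0.1205, array([422., 351.])), (0.11, array([422., 385.]))]
```

View pics/l1o.png

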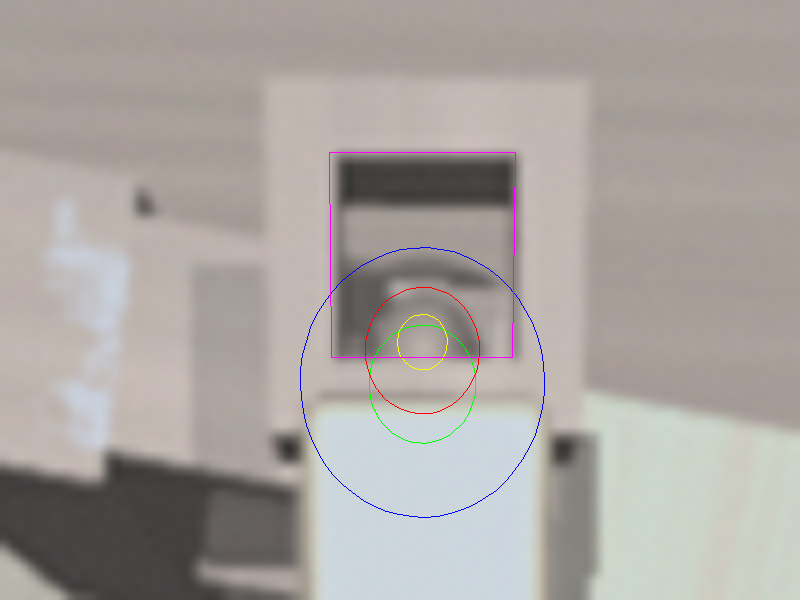

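```bash
python3 - <<'E'
from h import *
pin=np.array([0.6564,0.1130]); P,Rt=tcp_for(pin,10,0.140)
P[:2]+=0.0003*Rt[:2,2]
f0=m.current_force()
for z in list(np.arange(.136,.1225,-.002))+list(np.arange(.122,.1148,-.001)):
    P[2]=z; m.move_l(P,Rt,max_speed=0.04); f=m.current_force()-f0; e=m.current_ee_pos()-P
    print(round(z,4),f.round(1),(e*1000).round(2))
    if abs(f[2])>8 or np.hypot(f[0],f[1])>10: break
pic,W,cal=view('n1',None,None,False); save('n1z',pic,(200,0,400,150),4);print(m.current_time())
E
```

```text
0.136 [0.1 1.1 0.3] [-0.25 -0.06 -0.39]
0.134 [ 0.8 -0.1 -0.4] [-0.07  0.01 -0.14]
0.132 [ 0.6 -0.2  0.7] [-0.07 -0.   -0.14]
0.13 [ 0.1 -0.8 -0.6] [-0.09 -0.01 -0.15]
0.128 [ 0.4  0.7 -0. ] [-0.08  0.   -0.14]
0.126 [-0.   0.4 -0.2] [-0.09 -0.02 -0.16]
0.124 [0.5 0.3 0. ] [-0.07 -0.01 -0.15]
0.122 [0.1 1.3 0.5] [-0.07 -0.01 -0.15]
0.121 [ 0.2  1.1 -0.4] [-0.02 -0.02 -0.06]
0.12 [ 0.2  0.  -0.7] [-0.02 -0.01 -0.07]
0.119 [ 0.1  0.1 -0.7] [-0.04  0.   -0.06]
0.118 [-0.3  1.2  0.3] [-0.03 -0.03 -0.06]
0.117 [0.  0.2 0. ] [-0.03  0.   -0.06]
0.116 [-0.9  0.6  3.6] [0.27 0.05 0.31]
0.115 [-2.9 -0.   7.6] [0.21 0.02 0.49]
43.5
```

View pics/n1z.png

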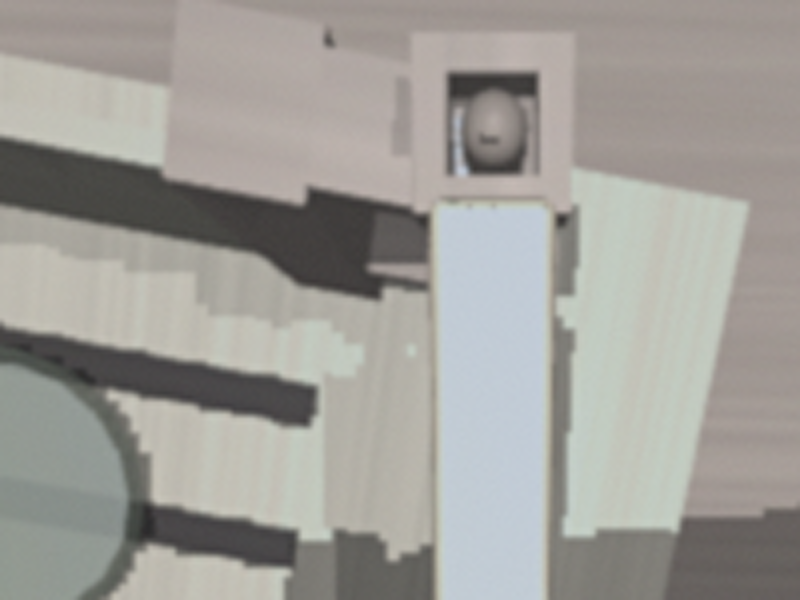

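```bash
python3 - <<'E'
from h import *
p=m.current_ee_pos(); m.move_l([p[0],p[1],.1165],max_speed=0.03)
m.set_gripper(0.35); m.dwell(0.2)
m.move_l([p[0],p[1],.26],max_speed=0.15)
pic,W,cal=view('o1',None,None,False)
s,Ws,_=cloud('scene'); save('o1s',s,(220,180,440,330),3.5)
m.set_gripper(0.0,30)
# gate top edge line in wrist cloud
k=(W[...,2]>.147)&(W[...,2]<.162)
q=W[k]; q=q[np.linalg.norm(q[:,:2]-[.656,.113],axis=1)<.22]; print(len(q),q.mean(0),cv2.minAreaRect((q[:,:2]*1000).astype(np.float32)))
print(m.current_time())
E
```

```text
2308 [0.56022161 0.11006022 0.15180668] ((548.3262939453125, 109.49408721923828), (184.19180297851562, 10.461657524108887), 2.0586447715759277)
45.8833
```

View pics/o1.png

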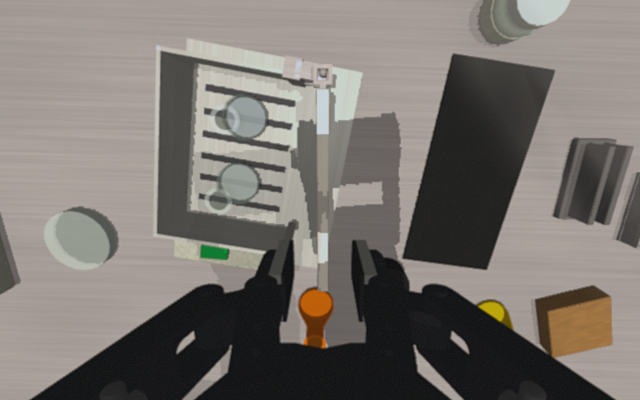

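View pics/o1s.png

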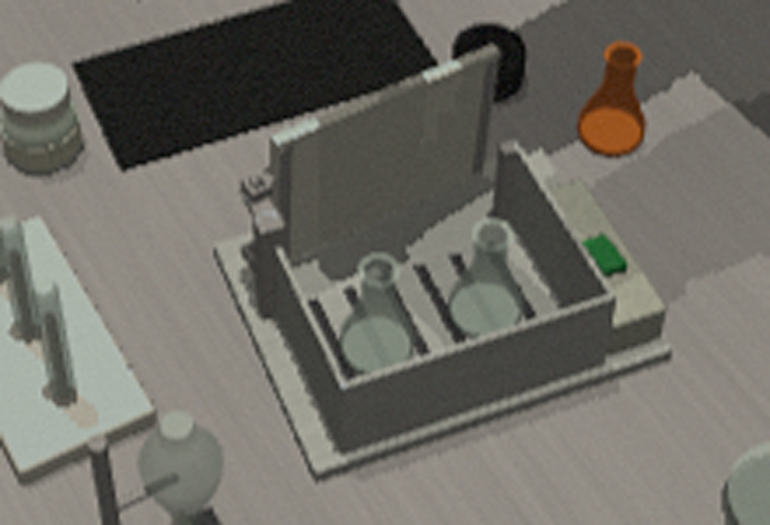

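```bash
python3 - <<'E'
from h import *
Rt=down(YR-np.pi)
m.move_ptp(rk(-150,60,250),Rt); m.move_l(rk(-150,60,108),max_speed=0.15)
m.dwell(0.2); f0=np.mean([m.current_force() for _ in range(3)],0)
for x in list(range(-145,-96,4))+list(np.arange(-95,-80,1.)):
    m.move_l(rk(x,60,108),max_speed=0.05); f=m.current_force()-f0; fx=f[:2]@RX
    if x>=-105: print(x,round(fx,2),((m.current_ee_pos()-rk(x,60,108))[:2]@RX*1000).round(2))
    if fx<-6: break
m.dwell(0.3); print((m.current_force()-f0).round(2))
s,Ws,_=cloud('top'); save('p1t',s,(190,140,320,270),5); np.save('p1W',Ws)
k=(Ws[...,2]>.147)&(Ws[...,2]<.162); q=Ws[k]; q=q[np.linalg.norm(q[:,:2]-[.656,.113],axis=1)<.22]
print(len(q),m.current_time())
E
```

```text
-105 -0.11 0.18
-101 -0.42 0.2
-97 -0.69 0.18
-95.0 -1.24 0.06
-94.0 -0.69 0.01
-93.0 -3.91 -0.11
-92.0 -4.92 -0.11
-91.0 -7.59 -0.33
[-2.24 -6.82  3.32]
102 52.4667
```

View pics/p1t.png

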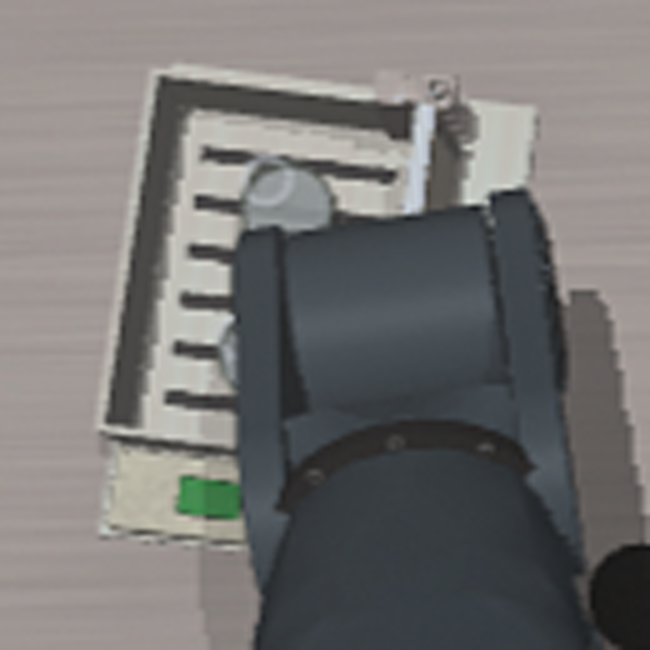

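```bash
python3 - <<'E'
from h import *
m.move_l(rk(-96,60,108),max_speed=0.02); m.move_l(rk(-150,60,108),max_speed=0.1); m.move_l(rk(-150,60,260),max_speed=0.2)
pic,W,cal=view('q1',rk(-40,10,330),YR-np.pi)
k=(W[...,2]>.143)&(W[...,2]<.162); q=W[k]; q=q[np.linalg.norm(q[:,:2]-[.656,.113],axis=1)<.22]
r=cv2.minAreaRect((q[:,:2]*1000).astype(np.float32)); print(len(q),r)
c=(np.array(r[0])/1e3-O); print('rack xy of gate top centre',c@RX*1e3,c@RY*1e3)
P=np.array([[c@RX*1e3, c@RY*1e3] for c in (q[:,:2]-O)]); print('slope deg',np.degrees(np.arctan(np.polyfit(P[:,1],P[:,0],1)[0])))
b=pic;
s,Ws,_=cloud('scene'); save('q1s',s,(240,200,440,330),4)
print(m.current_time(),[(np.round(r['at'],3).tolist(),round(r['confidence'],2)) for r in m.look_for('wrist','rocker')])
E
```

```text
1508 ((551.6317138671875, 129.7393035888672), (10.546856880187988, 180.0952606201172), 82.3454818725586)
rack xy of gate top centre -67.06380180124174 7.941180467730071
slope deg -0.5653041658412797
55.1833 [([0.447, 0.244, 0.058], 0.62)]
```

View pics/q1.png

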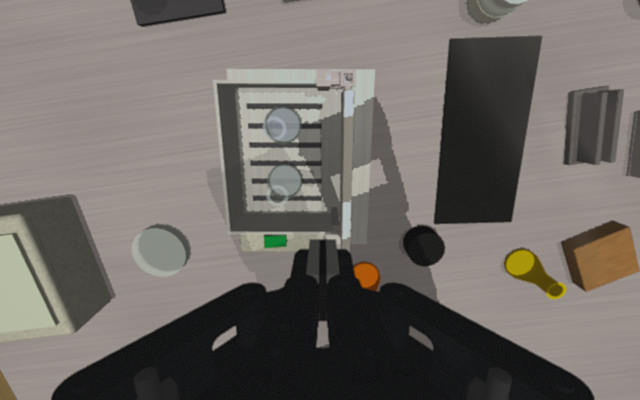

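View pics/q1s.png

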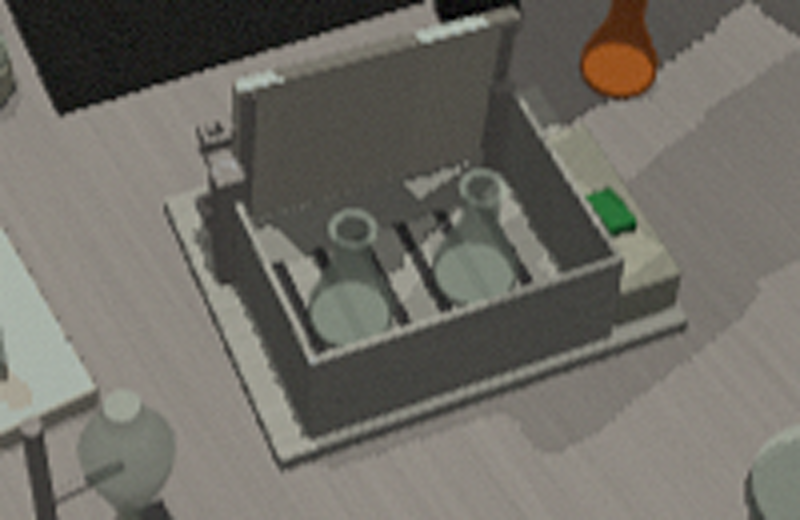

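```bash
python3 - <<'E'
from h import *
def gp(W,pic):
    k=(pic[...,1].astype(int)-pic[...,0]>35)&(W[...,0]>.40)&(W[...,0]<.49)&(W[...,1]>.2)&(W[...,1]<.29)
    q=W[k]; x=(q[:,:2]-O)@RX*1e3; y=(q[:,:2]-O)@RY*1e3
    print('n',len(q),'x',x.min().round(1),x.max().round(1),'y',np.median(y).round(1), 'z(x)',[(a,np.median(q[(x>a)&(x<=a+6),2]).round(4)) for a in range(12,52,6) if ((x>a)&(x<=a+6)).sum()>3])
Rt=down(YR-np.pi/2)
m.move_ptp(rk(20,126,250),Rt); pic,W,cal=cloud('wrist'); save('r1',pic); gp(W,pic)
pic,W,cal=cloud('scene'); gp(W,pic)
print(m.current_time())
E
```

```text
n 429 x 17.1 48.0 y 127.2 z(x) [(12, np.float64(0.0565)), (18, np.float64(0.0571)), (24, np.float64(0.0581)), (30, np.float64(0.0589)), (36, np.float64(0.0599)), (42, np.float64(0.061))]
n 51 x 17.7 48.7 y 125.7 z(x) [(18, np.float64(0.0562)), (24, np.float64(0.0577)), (30, np.float64(0.0584)), (36, np.float64(0.059)), (42, np.float64(0.059))]
56.5833
```

View pics/r1.png

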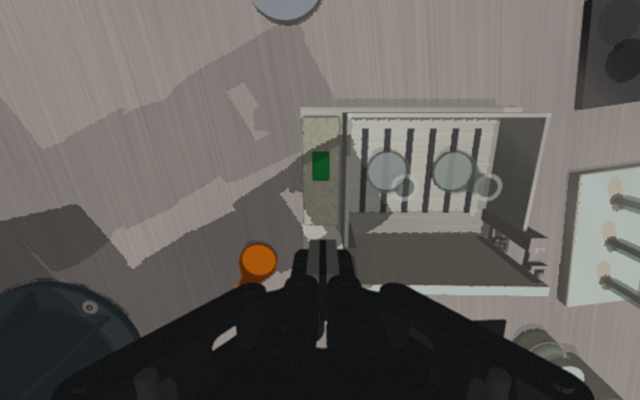

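```bash
python3 - <<'E'
from h import *
exec(open('/dev/stdin').read()) if 0 else None
Rt=down(YR-np.pi/2)
m.move_ptp(rk(50,126,120),Rt); m.move_l(rk(50,126,70),max_speed=0.1); m.dwell(.2)
f0=np.mean([m.current_force() for _ in range(3)],0)
for z in np.arange(66,51.4,-1):
    m.move_l(rk(50,126,z),max_speed=0.03); f=m.current_force()-f0
    print(z,f.round(1),round(m.current_ee_pos()[2]*1e3,2))
    if f[2]>12: break
m.dwell(.2); print(m.current_force()-f0)
m.move_l(rk(50,126,120),max_speed=0.1); m.move_ptp(rk(20,126,250),Rt)
pic,W,cal=cloud('wrist'); save('s1',pic,(220,90,460,270),3)
k=(pic[...,1].astype(int)-pic[...,0]>35)&(W[...,0]>.40)&(W[...,0]<.49)&(W[...,1]>.2)&(W[...,1]<.29)
q=W[k]; x=(q[:,:2]-O)@RX*1e3
print(np.polyfit(x,q[:,2]*1e3,1),[(a,np.median(q[(x>a)&(x<=a+6),2]).round(4)) for a in range(12,52,6) if ((x>a)&(x<=a+6)).sum()>3]); print(m.current_time())
E
```

```text
66.0 [-0.8  0.6  0. ] 65.81
65.0 [-0.4  0.4 -0.7] 64.94
64.0 [-0.7  0.4 -0.1] 63.95
63.0 [-0.1 -0.3 -0.9] 62.94
62.0 [0.  0.5 0.1] 61.94
61.0 [0.6 0.4 0.1] 61.04
60.0 [0.7 2.7 1.8] 60.08
59.0 [1.2 1.1 1.9] 59.01
58.0 [1.3 2.3 2.8] 58.04
57.0 [1.9 4.  2.2] 57.05
56.0 [0.1 4.2 5.1] 56.13
55.0 [-2.5  3.  14.4] 55.8
[-2.51922046  3.24046208 14.87703711]
[-0.19777834 65.3173282 ] [(12, np.float64(0.0614)), (18, np.float64(0.0613)), (24, np.float64(0.0601)), (30, np.float64(0.059)), (36, np.float64(0.0574)), (42, np.float64(0.0564)), (48, np.float64(0.056))]
62.7
```

View pics/s1.png

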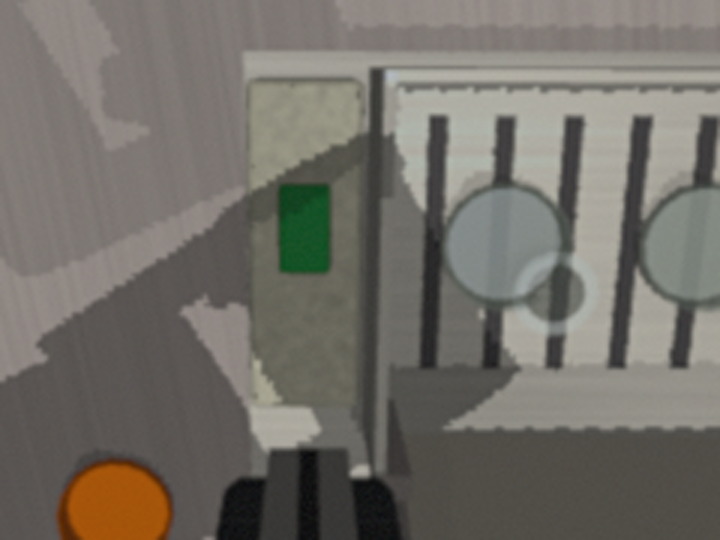

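```bash
python3 - <<'E'
from h import *
m.move_ptp([0.30,0.45,0.3],down(np.radians(65))); m.dwell(0.5)
pic,W,cal=cloud('top'); save('t1',pic,(150,80,620,310),1.7)
q=W[(W[...,2]>.147)&(W[...,2]<.162)]; q=q[np.linalg.norm(q[:,:2]-[.656,.113],axis=1)<.22]; print(len(q),cv2.minAreaRect((q[:,:2]*1000).astype(np.float32)))
pic,W,cal=cloud('scene'); save('t1s',pic,(170,60,430,330),2.2)
q=W[(W[...,2]>.135)&(W[...,2]<.162)]; q=q[np.linalg.norm(q[:,:2]-[.56,.13],axis=1)<.12]
P=np.stack([(q[:,:2]-O)@RX*1e3,(q[:,:2]-O)@RY*1e3],1); print(len(q),np.polyfit(P[:,1],P[:,0],1))
print(mouths('scene',(.45,.7),(.1,.3))[0],m.current_time())
E
```

```text
292 ((638.8829956054688, 82.04574584960938), (123.76800537109375, 365.85003662109375), 89.45353698730469)
517 [-8.01392850e-03 -6.49080668e+01]
[(array([573.3, 204.7]), array([164.5, 209.7]), np.int32(833)), (array([529.5, 217.9]), array([27.6, 23.9]), np.int32(93)), (array([612.5, 205.4]), array([27.5, 26.6]), np.int32(92))] 64.3917
```

View pics/t1.png

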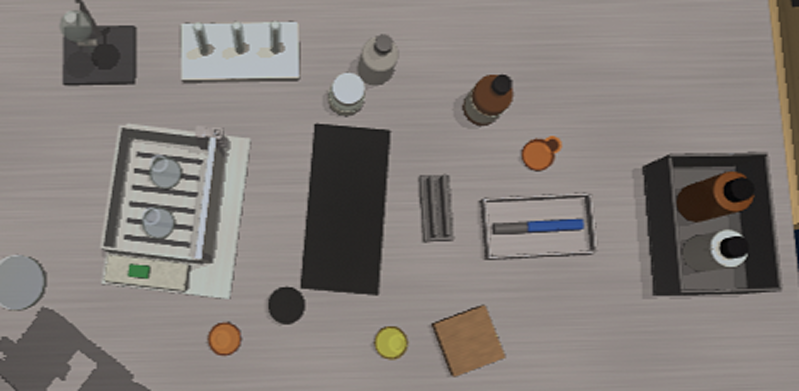

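View pics/t1s.png

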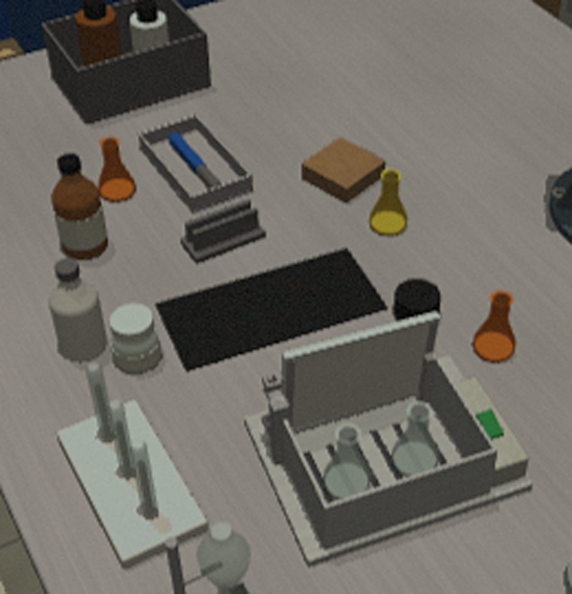

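```bash
python3 -c "
from h import *
m.sign_off(); print(m.current_time())"
```

```text
the job is handed in; nothing more can be done
the job is handed in; nothing more can be done
```

The job is done and handed in at about 64 s of robot time, in the order you asked:
- **Brush:** it lies in the utensil tray.
- **Flasks:** both clear flasks from the mat stand upright in the bay. I left the orange and yellow look-alikes alone.
- **Gate:** it was lowered onto both pins, swung shut against the stop, and the arm then backed off.
- **Switch:** only after that did I press the green rocker on.

**Last checks:**
- **Hinge:** the lowering met resistance at the predicted full-seat height, and the picture showed the upper pin through its knuckle. I did not see the lower pin directly.
- **Shut gate:** its yaw is within about 0.5° of the rack's in two of the pictures. A third check, from the top camera, gave a meaningless fit, so I judged that one by eye.
- **Flasks and brush:** the final pictures show both flasks upright in the bay and the brush in the tray.
- **Rocker:** its slope went from about +0.15 to +0.2 to −0.20, which fits the full 0.4 rad, and it stopped hard at about 15 N.
- **Other items:** the bottles, jars and boxes look unmoved, judged by eye in the final pictures.

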